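# Lift the blue stock bin out of its dovetailed row and set it on the counting scale

## Robot

A 6-joint arm with a two-finger parallel gripper is mounted at the origin on the work surface. World frame = base frame: x ahead of the robot, y to its left, z up, the work surface at z = 0. Lengths are in m, angles in rad, forces in N, time in s.
With the tool pointing down it reaches from about 0.375 to 0.9 m from the base axis. Payload 3.1 kg.
Tool frame: the origin (TCP) lies midway between the tips of the shut fingers; the grasp point (between the pads) lies 19 mm behind it (manip.hold_point_z is the distance from the TCP to the grasp point, in m); z points along the fingers, y is the direction in which the jaws open and shut (so a half turn about z gives the same grasp; the last joint's range is limited). The gripper opens to 85 mm and grips with 20 to 120 N. Pads are 22 mm wide; open, the fingers measure 114 mm over their backs; the gripper's body (76 mm by 85 mm) begins 54 mm behind the grasp point. The pads swing forward as they close: fully open they stand 13 mm farther back than shut.
Start: joints at [-1.438, 0.527, 1.433, -0, 1.181, -0.178], TCP at [0.192, -0.595, 0.205] pointing down, gripper open.
Joint ranges: [-3.08, 3.08], [-0.75, 2.2], [0.22, 2.44], [-1.43, 4.57], [0, 2.65], [-2.85, 2.85]. Speed limits (rad/s): [2.79, 2.79, 3.14, 3.14, 3.14, 3.14].

## Interface

Orientations are given as a unit quaternion [x, y, z, w].
In Python, from station import manip gives the robot as it stands.
- The arm moves only by the tool drive_tool, never from a script. Its argument "motion" is one flat list of numbers, 7 for each row, row after row: the shift along the tool's x, y, z in mm, then the turn, a rotation vector about the tool's x, y, z in degrees, then the finger opening in mm, from 0 to 85.4. A call has 1 to 8 rows; each row is the pose to reach, as a shift and turn from the pose measured when the call began, along the tool's axes at that moment; what a row does not reach only later rows make up. A row lasts 1/8 s, in which the tool goes at most 62.5 mm and 10.7 degrees, less where a joint would pass 70% of its speed; a pose out of reach is approached as far as the arm can. A call with a gripper value outside its range is refused whole. The fingers move at their own pace and stop on an object; "force" is the grip in N (left out, the last holds). Time passes only in rows, so rows that repeat a pose let the fingers close. It gives the time, the measured TCP pose, the force and the opening at its end, in the units of the state.
- manip.sense(): the state, without advancing time (a new reading comes with each control period).
- manip.snapshot(name): name is "scene" or "top" or "wrist"; returns a dict with "color" (420x560x3 uint8, red, green, blue), "fx", "fy", "cx", "cy" (pixels), "k1" (the pictures are not rectified: a ray, as slopes to the right and down, at radius r is drawn at 1 + k1 r^2 times it, then the intrinsics apply), "view" (4x4, takes a point from world to camera coordinates). Camera axes: x right, y up, looking along -z (the intrinsics and any distortion apply to the point x, -y, -z); pixel columns grow to the right and rows downward; lengths in m; the calibration is good to about 2 mm. A picture is of the moment at which its call begins. There is no depth.
- manip.sign_off(): hands the job in, once; it reports no verdict.
The state is a dict: "t": time; "q": joint angles; "qd": joint speeds; "tau": joint torques, N m; "tcp_pos": TCP position; "tool_rot": TCP orientation; "force": force on the tool from outside, world axes, zero at the start; "ft_torque": the same for the moment, N m; "finger_gap": opening from 0.0 (shut) to 1.0 (fully open).
Only numpy, scipy, OpenCV 4.12 (cv2) and the standard library are available. Lean on these libraries where they do the work, as an engineer would, in place of code of your own. Each camera call takes 0.05 s, during which the arm holds its last target.

## Task

Take the blue stock bin out of the row on the bench riser for a stock count: pinch its sloping front, draw it straight up until its side dovetails are clear of both neighbours, then bring it out from under the riser's shelf, keeping it level. Set it down gently, upright, in the middle of the counting scale's pan and let go. Leave the other bins in their row and everything else on the bench and shelf where it is.

Things in the scene. Friction and masses are not known exactly. Their poses are not given: they have to be found in the camera images.
- blue_bin: Blue open-topped hopper bin, the one to take, in one of the two middle places of a row of four bins of one shape; 0.2 to 0.45 kg, brass bushes fixed on its floor (below 32 mm high). Origin: centre of the underside; x from its front to its back, y along the row, z up; same orientation as the riser. Floor 110 (x) by 84 mm (y), sides and back 77 mm high, walls 3 to 4 mm.
- blue_bin_lip (a point): Top edge of the blue bin's front panel, middle of its width: in the bin's frame x -99, y 0, z 56 mm; axes as the bin's. The panel rises from the floor edge (x -55, z 0) to this lip, leaning forward, away from the bin, 38 degrees from vertical. It is 4 mm thick, with a 6 mm thick, 66 mm wide label holder (white card) on its outer face from z 26 to 55 mm: 10 mm in all to pinch.
- blue_bin_grip (a point): Grip point: mid-thickness of that 10 mm panel, 19 mm below the lip along the slope, middle of the width; in the bin's frame x -88, y 0, z 40 mm; axes as the bin's. One finger goes inside the bin, one outside in front of the panel; fingers along the slope, pointing down and to the bin's back, 38 degrees from vertical.
- blue_bin_tail (a point): Foot of the dovetail tail on the blue bin's -y side: in the bin's frame x 0, y -52, z 6 mm. Every bin has a tail on its -y side and a socket of two jaws on its +y side, standing 10 mm out, from 6 to 50 mm above the underside. In the row each tail stands in the next bin's socket with 2 mm play: a bin moves only straight up, and is free after 44 mm of lift.
- riser: Fixed grey bench riser with the row of bins. Origin on the bench below the row's centre; x from its front to its back, y along the row. It stands on the robot's right, facing the middle of the bench. Drawer plinth 121 mm deep (x -56 to +65), 420 mm wide, 60 mm high. Seated bins: origins at x 0, z 60, y -144, -48, 48, 144 mm, lips 43 mm ahead of the plinth. End panels at y +-204 mm, 12 mm thick, with mating dovetails.
- riser_shelf_edge (a point): Middle of the lower front edge of the riser's wooden shelf, 285 mm above the bench; axes as the riser's. The shelf is 18 mm thick and reaches from here 106 mm back, over the bins, as wide as the riser. The edge stands 48 mm behind the seated bins' lips: an upright gripper on the lip strikes the shelf or has hardly any room. A seated bin's top is 148 mm below the shelf.
- scale: Fixed counting scale, white housing, on the left part of the bench. Origin on the bench below the pan's centre; x from its front (console) to its back. Flat steel pan 200 mm (x) by 180 mm (y), no rim; it does not sink. Housing 58 mm high below the pan; in front the sloping console with display and keys, x -98 to -180 mm, 56 falling to 26 mm high.
- scale_pan (a point): Centre of the top face of the scale's pan, 80 mm above the bench; axes as the scale's.
- black_bin: The black bin of the row, same shape and frame as the blue bin, loose, 0.4 to 0.7 kg, to be left in its place.
- grey_bin: The grey bin of the row, same shape and frame as the blue bin, loose, 0.4 to 0.7 kg, to be left in its place.
- yellow_bin: The yellow bin of the row, same shape and frame as the blue bin, loose, 0.4 to 0.7 kg, to be left in its place.
- thickness_gauge: Grey handheld ultrasonic thickness gauge with blue sides lying on the bench, 150 x 76 x 30 mm, loose. Origin: centre of its underside; x along its length.
- step_block: Steel step calibration block lying on the bench, 100 x 22 mm, steps of 8 to 24 mm height, loose. Origin: centre of its underside; x along its length.
- grease_tub: White tub with a black lid standing on the riser's shelf, 60 mm diameter, 45 mm high, loose. Origin: centre of its underside.
- vee_block: Dark steel vee block standing on the riser's shelf, 60 x 50 x 45 mm, loose. Origin: centre of its underside.
Things that resemble listed ones, but are neither listed nor needed, are in the scene too. What is meant by the blue_bin is not green, and is the larger of those in its own colour.

How it is judged:
On the way:
1. the blue bin has been lifted straight up, upright, until its dovetails are clear (44 mm or more), still over its own place in the row (within 15 mm) (z of blue_bin in the frame of riser above 0.104 m and x of blue_bin in the frame of riser between -0.015 and 0.015 m and (y of blue_bin in the frame of riser between 0.033 and 0.063 m or y of blue_bin in the frame of riser between -0.063 and -0.033 m) and angle between blue_bin's own z axis and vertical below 0.25 rad), for 0.02 s.
At the end, for the whole second after the job is handed in: The blue bin stands at rest and upright (within 3.4 degrees) on the scale's pan, the centre of its floor within 40 mm of the pan's centre; the three other bins are within 12 mm of where they stood and the other loose things within 30 mm (horizontal distance between blue_bin and scale_pan below 0.04 m and z of blue_bin in the frame of scale_pan between -0.006 and 0.006 m and angle between blue_bin's own z axis and vertical below 0.06 rad and contact force between blue_bin and scale above 1 N and linear speed of blue_bin below 0.02 m/s and distance of each of black_bin, grey_bin, yellow_bin from where it was at the start of the episode below 0.012 m and distance of each of thickness_gauge, step_block, grease_tub, vee_block from where it was at the start of the episode below 0.03 m); the robot touches nothing.
It fails at once if another bin is moved by more than 12 mm (distance of any of black_bin, grey_bin, yellow_bin from where it was at the start of the episode above 0.012 m).
It fails at once if another loose thing is moved by more than 30 mm (distance of any of thickness_gauge, step_block, grease_tub, vee_block from where it was at the start of the episode above 0.03 m).
It fails at once if the blue bin is tipped by more than 20 degrees (angle between blue_bin's own z axis and vertical above 0.35 rad).
It fails at once if the blue bin is dropped or slammed onto the scale (faster than 0.45 m/s within 25 mm of the pan) (linear speed of blue_bin above 0.45 m/s and horizontal distance between blue_bin and scale_pan below 0.12 m and z of blue_bin in the frame of scale_pan below 0.025 m).
It also fails if it takes over 40 s, if anything falls off the work surface, if the arm or the gripper's body presses on something with over 40 N, if the wrist force passes 120 N, or if a joint passes its speed limit or range.

## Working session

There is one attempt and no reset: what is moved stays moved. The work goes in short steps, Python scripts to look and compute and a tool call to move; the robot and the scene stay as the last step left them, time stands still between calls to the robot, and variables do not carry over. Pictures are saved under pics/ and viewed, and the job is handed in when it is done.

Besides the shell and the picture viewer there is one more tool, called after "Request:" as a command line: name --argument value ..., lists and objects as JSON in quotes. drive_tool: Moves the arm, as the interface text tells. Its arguments: {"type":"object","properties":{"motion":{"type":"array","items":{"type":"number"}},"force":{"type":"number"}},"required":["motion"]}

```bash
ls; mkdir -p pics; python3 - <<'E'
from station import manip
import cv2
s=manip.sense();print({k:s[k] for k in('t','tcp_pos','tool_rot','finger_gap','force')},manip.hold_point_z)
import pickle
d={}
for n in("scene","top","wrist"):
    p=manip.snapshot(n);d[n]=p
    cv2.imwrite(f"pics/{n}0.png",p["color"][:,:,::-1])
    print(n,p["fx"],p["cx"],p["cy"],p["k1"],p["view"])
pickle.dump(d,open("s0.pkl","wb"))
E
```

```text
pics
{'t': 0.0, 'tcp_pos': array([ 0.19167198, -0.59409324,  0.20374477]), 'tool_rot': array([ 9.87870925e-01,  1.55273633e-01,  3.28476435e-05, -1.06470009e-03]), 'finger_gap': 1.0004528309502811, 'force': array([0.06435912, 0.03597319, 0.20075698])} 0.0187
scene 410.77634164264157 285.5122259164505 208.3448173351672 -0.06659324946052417 [[-0.21037581  0.97741968  0.01981873  0.15975099]
 [-0.66227167 -0.15739815  0.73254492  0.2350822 ]
 [ 0.71912325  0.14098435  0.68043013 -1.46361518]
 [ 0.          0.          0.          1.        ]]
top 515.1305571979623 279.2115050898226 214.0407478347447 -0.14899092151689755 [[-0.00608293 -0.99994198  0.0088901  -0.06497751]
 [ 0.98779988 -0.00462516  0.15565988 -0.57356605]
 [-0.15560973  0.00972851  0.98777071 -1.40283537]
 [ 0.          0.          0.          1.        ]]
wrist 292.5071085266428 278.805434869747 211.49187065834192 -0.04146831476081626 [[ 0.30680762 -0.9517674  -0.00281087 -0.62318033]
 [ 0.91214752  0.29487663 -0.28466589  0.03773473]
 [ 0.27176457  0.08477374  0.95862267 -0.37927722]
 [ 0.          0.          0.          1.        ]]
```

View pics/scene0.png

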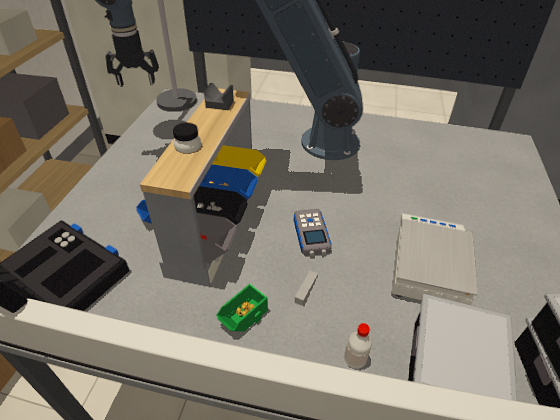

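View pics/top0.png

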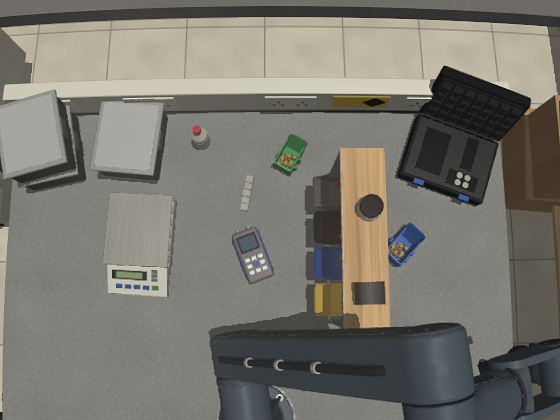

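View pics/wrist0.png

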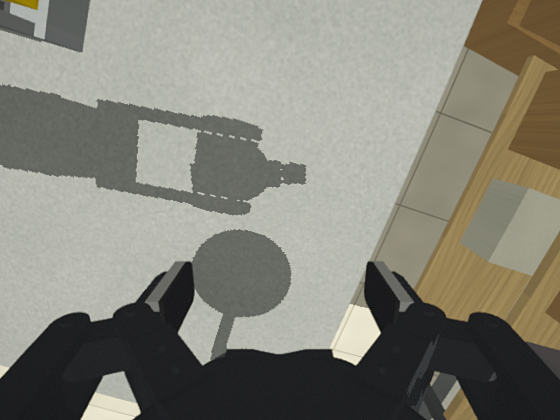

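```bash
cat > h.py <<'E'
import numpy as np,cv2,pickle
def ray(p,u,v):
    x=(u-p["cx"])/p["fx"];y=(v-p["cy"])/p["fy"]
    rd=np.hypot(x,y);r=rd
    for _ in range(30): r=rd/(1+p["k1"]*r*r)
    f=r/rd if rd>0 else 1
    V=np.array(p["view"]);R=V[:3,:3];t=V[:3,3]
    return -R.T@t, R.T@np.array([x*f,-y*f,-1.])
def plane(p,u,v,z):
    o,d=ray(p,u,v);return o+d*(z-o[2])/d[2]
def proj(p,P):
    V=np.array(p["view"]);c=V[:3,:3]@np.array(P)+V[:3,3]
    x,y=c[0]/-c[2],-c[1]/-c[2];k=1+p["k1"]*(x*x+y*y)
    return np.array([p["fx"]*x*k+p["cx"],p["fy"]*y*k+p["cy"]])
def crop(p,x0,y0,x1,y1,s,name):
    c=cv2.resize(p["color"][y0:y1,x0:x1,::-1],None,fx=s,fy=s,interpolation=cv2.INTER_CUBIC)
    cv2.imwrite(name,c)
E
python3 - <<'E'
from h import *
d=pickle.load(open("s0.pkl","rb"))
crop(d["top"],295,135,435,335,3,"pics/c1.png")
crop(d["scene"],120,80,290,300,3.5 and 2.7,"pics/c2.png")
crop(d["top"],95,180,185,305,4,"pics/c3.png")
E
```

```text
(no output)
```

View pics/c1.png

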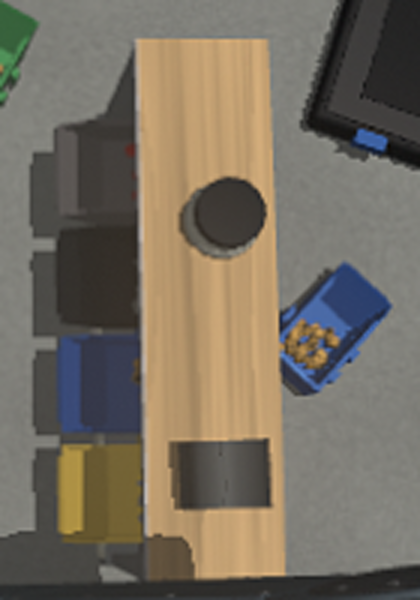

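View pics/c2.png

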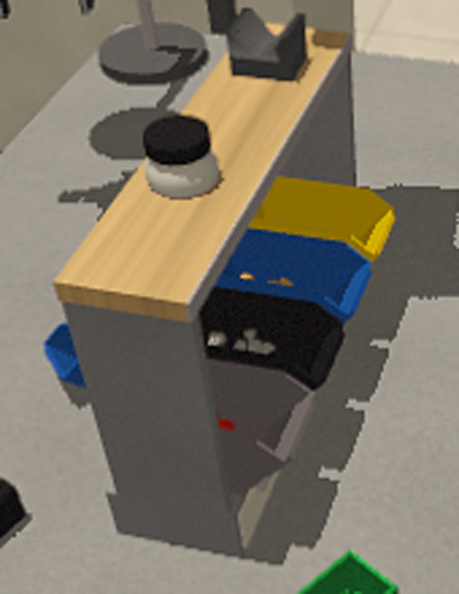

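View pics/c3.png

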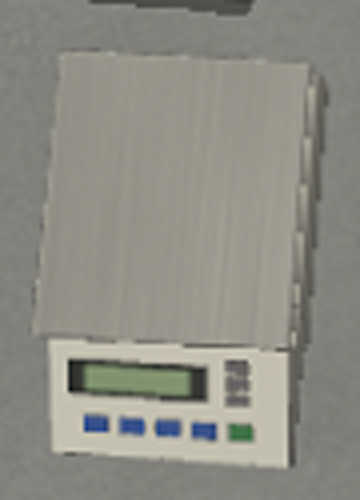

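```bash
python3 - <<'E'
from h import *
d=pickle.load(open("s0.pkl","rb"));t=d["top"];s=d["scene"]
P=lambda x,y,z,sc=3,o=(295,135):plane(t,x/sc+o[0],y/sc+o[1],z).round(4)
print("shelf",P(135,39,.303),P(268,39,.303),P(146,540,.303),P(284,540,.303))
for n,ys in dict(grey=(54,128,216),black=(57,229,325),blue=(59,335,432),yellow=(59,443,540)).items():
    print(n,P(ys[0],ys[1],.116),P(ys[0],ys[2],.116))
c=[P(x,y,.08,4,(95,180)) for x,y in((60,53),(308,65),(290,348),(35,333))]
print("pan",c,np.mean(c,0)); 
print([np.linalg.norm(c[i]-c[(i+1)%4]) for i in range(4)])
# scene shelf corners: c2 scale 2.7 offset 120,80
Q=lambda x,y,z:plane(s,x/2.7+120,y/2.7+80,z).round(4)
print("scene shelf far-front top",Q(191,305,.303),"far-back",Q(56,284,.303),"near-front",Q(350,40,.303))
# blue mask extents in scene
hsv=cv2.cvtColor(t["color"],cv2.COLOR_RGB2HSV)
m=cv2.inRange(hsv,(105,120,40),(125,255,255));cc=cv2.connectedComponentsWithStats(m)[2];print(cc[cc[:,4]>100])
m=cv2.inRange(hsv,(20,120,40),(32,255,255));cc=cv2.connectedComponentsWithStats(m)[2];print(cc[cc[:,4]>100])
E
```

```text
shelf [ 0.6901 -0.2103  0.303 ] [ 0.6904 -0.3165  0.303 ] [ 0.3014 -0.2095  0.303 ] [ 0.2996 -0.3146  0.303 ]
grey [ 0.6613 -0.1595  0.116 ] [ 0.5807 -0.1581  0.116 ]
black [ 0.569  -0.1606  0.116 ] [ 0.483  -0.1592  0.116 ]
blue [ 0.4741 -0.1608  0.116 ] [ 0.3887 -0.1595  0.116 ]
yellow [ 0.3791 -0.1594  0.116 ] [ 0.2949 -0.1583  0.116 ]
pan [array([0.6289, 0.4056, 0.08  ]), array([0.619 , 0.2291, 0.08  ]), array([0.4235, 0.2367, 0.08  ]), array([0.4332, 0.415 , 0.08  ])] [0.52615 0.3216  0.08   ]
[np.float64(0.17677743068615973), np.float64(0.19564766801574712), np.float64(0.17856365811665037), np.float64(0.19592562364325913)]
scene shelf far-front top [ 0.6945 -0.2066  0.303 ] far-back [ 0.6953 -0.3114  0.303 ] near-front [ 0.2851 -0.2054  0.303 ]
[[     0      0    560    420 234213]
 [   389    223     36     43    542]
 [   315    248      8     31    185]]
[[     0      0    560    420 233812]
 [   331     96     59     12    508]
 [   314    283     28     33    875]]
```

Two blue bins are in view. One is in the row at top (328,263), and a smaller one lies behind the riser at (404,245). The description fits the larger one in the row, in the second place from the robot, and the enlarged crop confirms it. The lip is at about (0.432, -0.160, 0.116) and the riser yaw is about 0. The pan centre is at about (0.526, 0.322, 0.080). I'll raise the arm first, then swing it over the riser.

Request:
drive_tool --motion '[0,0,-60,0,0,0,85,0,0,-120,0,0,0,85,0,0,-180,0,0,0,85,0,0,-240,0,0,0,85,0,0,-290,0,0,0,85,0,0,-320,0,0,0,85]'

```text
t: 0.9
tcp_pos: [0.1918, -0.5949, 0.5272]
tool_rot: [0.988, 0.155, -0.0, 0.001]
force: [0.2, 0.3, 0.0]
finger_gap: 0.993
```

```bash
cat >> h.py <<'E'
from scipy.spatial.transform import Rotation as Ro
def grip_R(tilt=38,yaw=0):
    a=np.radians(tilt)
    M=np.array([[1,0,0],[0,-np.cos(a),np.sin(a)],[0,-np.sin(a),-np.cos(a)]]).T
    return Ro.from_euler('z',yaw,degrees=True)*Ro.from_matrix(M)
def goal(s,pos,R=None,L='tcp'):
    R0=Ro.from_quat(s['tool_rot']);R=R0 if R is None else R
    pos=np.array(pos,float)
    if L=='grip': pos=pos+.019*R.apply([0,0,1])
    return np.r_[R0.inv().apply(pos-s['tcp_pos'])*1000,(R0.inv()*R).as_rotvec(degrees=True)].round(1)
E
python3 - <<'E'
from h import *
from station import manip
s=manip.sense();print(s['t'],s['tcp_pos'],s['q'].round(3))
print(goal(s,[.5,-.35,.53],Ro.from_quat([1,0,0,0])),goal(s,[.432,.0,.42],grip_R()))
E
```

```text
0.9 [ 0.19183922 -0.59492254  0.52717367] [-1.437  0.36   0.864  0.     1.915 -0.178]
[ 3.684e+02 -1.385e+02 -3.300e+00  1.000e-01  0.000e+00  1.790e+01] [ 411.2 -492.8  105.8  -37.5   -5.9   17.2]
```

Request:
drive_tool --motion '[55,-20,0,0,0,3,85,110,-40,0,0,0,6,85,165,-60,0,0,0,9,70,220,-80,0,0,0,12,60,275,-100,0,0,0,15,50,330,-125,0,0,0,17,50,370,-140,0,0,0,18,50]'

```text
t: 1.78
tcp_pos: [0.5025, -0.3459, 0.5264]
tool_rot: [1.0, -0.001, 0.0, 0.001]
force: [0.1, -1.5, -0.6]
finger_gap: 0.589
```

```bash
python3 - <<'E'
from h import *
from station import manip
s=manip.sense();print(s['t'],s['tcp_pos'],s['q'].round(3))
print(goal(s,[.432,.0,.43],grip_R()))
E
```

```text
1.775 [ 0.50254908 -0.34585378  0.52643563] [-7.850e-01  3.330e-01  9.060e-01 -1.000e-03  1.901e+00  7.860e-01]
[-7.090e+01 -3.459e+02  9.580e+01 -3.790e+01  0.000e+00 -1.000e-01]
```

Request:
drive_tool --motion '[-10,-50,0,0,0,0,50,-20,-100,0,0,0,0,50,-30,-150,0,-5,0,0,50,-40,-200,0,-10,0,0,50,-50,-250,10,-18,0,0,50,-60,-300,40,-26,0,0,50,-70,-345,80,-33,0,0,50,-71,-346,96,-38,0,0,50]'

```text
t: 2.78
tcp_pos: [0.43, 0.0034, 0.4274]
tool_rot: [0.945, 0.004, -0.001, 0.328]
force: [0.1, -0.6, 0.4]
finger_gap: 0.586
```

```bash
python3 - <<'E'
from h import *
from station import manip
s=manip.sense();print(s['t'],s['tcp_pos'],s['q'].round(3))
print(goal(s,[.432,-.171+.616*.09,.1+.788*.09],grip_R(),'grip'))
print(goal(s,[.432,-.171+.616*.13,.1+.788*.13],grip_R(),'grip'))
p=manip.snapshot("wrist");pickle.dump(p,open("w1.pkl","wb"));cv2.imwrite("pics/w1.png",p["color"][:,:,::-1])
p=manip.snapshot("scene");pickle.dump(p,open("sc1.pkl","wb"));cv2.imwrite("pics/sc1.png",p["color"][:,:,::-1])
E
```

```text
2.775 [0.42995994 0.00343965 0.42736047] [ 0.207  0.159  1.567 -0.651  1.574  1.821]
[ 2.400e+00 -6.530e+01  2.941e+02  2.000e-01 -0.000e+00  4.000e-01]
[ 2.400e+00 -6.520e+01  2.541e+02  2.000e-01 -0.000e+00  4.000e-01]
```

View pics/w1.png

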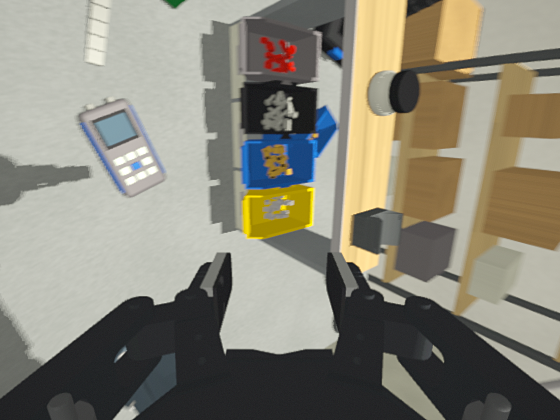

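View pics/sc1.png

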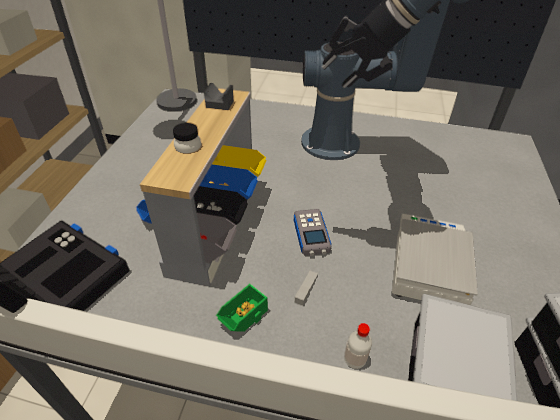

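```bash
python3 - <<'E'
from h import *
p=pickle.load(open("w1.pkl","rb"));crop(p,225,5,365,250,3.2 and 2.4,"pics/c4.png")
for x in (.384,.390,.432,.474,.480): print(proj(p,[x,-.160,.116]).round(1))
hsv=cv2.cvtColor(p["color"],cv2.COLOR_RGB2HSV)
m=cv2.inRange(hsv,(105,130,60),(125,255,255));n,l,cc,_=cv2.connectedComponentsWithStats(m);print(cc[cc[:,4]>150])
for v in(146,155,165,175,183):
  r=np.where(m[v,225:330])[0]+225;print(v,r[0],plane(p,r[0]-.5,v,.116).round(4))
for u in(246,248,250):
  r=np.where(m[125:205,u])[0]+125;print(u,r[0],r[-1],plane(p,u,r[0]-.5,.116).round(4),plane(p,u,r[-1]+.5,.116).round(4))
E
```

```text
[243.4 192.4]
[243.4 189.1]
[242.7 165.7]
[242.1 141.2]
[242.  137.6]
[[     0      0    560    420 231595]
 [   241    106     95     83   3399]]
146 242 [ 0.466  -0.1586  0.116 ]
155 242 [ 0.4506 -0.1581  0.116 ]
165 242 [ 0.4334 -0.1575  0.116 ]
175 243 [ 0.4156 -0.159   0.116 ]
183 243 [ 0.4013 -0.1586  0.116 ]
246 141 188 [ 0.475  -0.1679  0.116 ] [ 0.3904 -0.1656  0.116 ]
248 140 188 [ 0.4766 -0.172   0.116 ] [ 0.3898 -0.1698  0.116 ]
250 140 188 [ 0.4765 -0.1761  0.116 ] [ 0.3893 -0.1741  0.116 ]
```

View pics/c4.png

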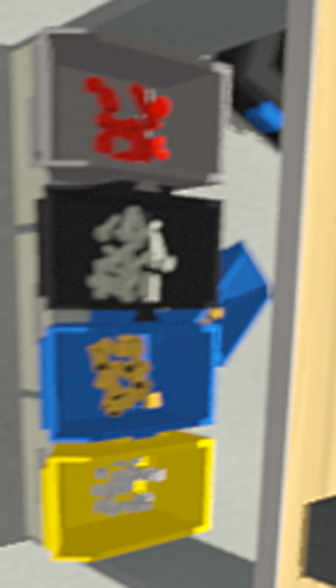

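Request:
drive_tool --motion '[1,-20,40,0,0,0.4,50,2,-40,85,0,0,0.4,50,2,-60,135,0,0,0.4,50,2,-65,185,0,0,0.4,50,2,-65,230,0,0,0.4,50,2,-65,270,0,0,0.4,50,2,-65,290,0,0,0.4,50,2,-65,290,0,0,0.4,50]'

```text
t: 3.88
tcp_pos: [0.4307, -0.1279, 0.1581]
tool_rot: [0.945, -0.002, -0.003, 0.327]
force: [-0.2, 0.7, 0.2]
finger_gap: 0.587
```

```bash
python3 - <<'E'
from h import *
from station import manip
s=manip.sense();print(s['t'],s['tcp_pos'],s['q'].round(3),s['force'])
print(goal(s,[.4325,-.1705,.1],grip_R(),'grip'))
p=manip.snapshot("wrist");pickle.dump(p,open("w2.pkl","wb"));cv2.imwrite("pics/w2.png",p["color"][:,:,::-1])
for x in (.390,.4325,.475): print(proj(p,[x,-.1595,.116]).round(1))
E
```

```text
3.875 [ 0.4306694  -0.12789566  0.15809524] [-0.091  0.491  1.998 -0.952  0.857  2.205] [-0.23248661  0.67974138  0.24038003]
[ 2.5 -2.4 91.   0.1  0.4 -0.1]
[278.3 264. ]
[278.1 215.7]
[278.  161.9]
```

View pics/w2.png

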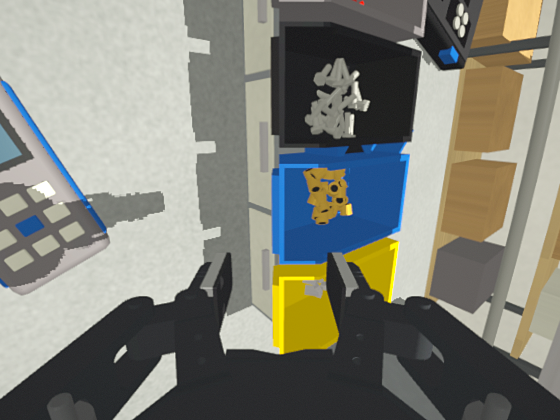

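```bash
python3 - <<'E'
from h import *
p=pickle.load(open("w2.pkl","rb"))
hsv=cv2.cvtColor(p["color"],cv2.COLOR_RGB2HSV)
m=cv2.inRange(hsv,(100,110,60),(125,255,255))
for v in(180,190,200,215,230,245,255):
  r=np.where(m[v,260:330])[0]+260;print(v,r[0],plane(p,r[0]-.5,v,.116).round(4))
for u in(277,280,284):
  r=np.where(m[150:280,u])[0]+150;print(u,r[0],r[-1],plane(p,u,r[0]-.5,.116).round(4),plane(p,u,r[-1]+.5,.116).round(4))
E
```

```text
180 272 [ 0.4619 -0.1533  0.116 ]
190 272 [ 0.4542 -0.1532  0.116 ]
200 272 [ 0.4464 -0.1531  0.116 ]
215 272 [ 0.4344 -0.153   0.116 ]
230 272 [ 0.422  -0.1528  0.116 ]
245 272 [ 0.4091 -0.1527  0.116 ]
255 279 [ 0.3982 -0.1598  0.116 ]
277 168 253 [ 0.4708 -0.1586  0.116 ] [ 0.4    -0.1582  0.116 ]
280 154 263 [ 0.4811 -0.1614  0.116 ] [ 0.3899 -0.1613  0.116 ]
284 154 263 [ 0.4808 -0.1653  0.116 ] [ 0.3885 -0.1657  0.116 ]
```

Request:
drive_tool --motion '[3,-3,15,0,0.4,0,50,4,-3,35,0,0.4,0,50,4,-3,55,0,0.4,0,50,4,-3,72,0,0.4,0,50,4,-3,85,0,0.4,0,50,4,-3,91,0,0.4,0,50,4,-3,91,0,0.4,0,50]' --force 30

```text
t: 4.8
tcp_pos: [0.4355, -0.1813, 0.086]
tool_rot: [0.945, -0.001, 0.002, 0.327]
force: [-0.2, -0.2, -0.0]
finger_gap: 0.588
```

```bash
python3 - <<'E'
from h import *
from station import manip
s=manip.sense();print(s['t'],s['tcp_pos'],s['q'].round(3),s['force'])
print(goal(s,[.434,-.170,.1],grip_R(),'grip'))
p=manip.snapshot("wrist");cv2.imwrite("pics/w3.png",p["color"][:,:,::-1])
p=manip.snapshot("scene");crop(p,130,60,330,260,3,"pics/sc3.png")
E
```

```text
4.8 [ 0.43545075 -0.18134705  0.0859858 ] [-0.216  0.649  2.049 -1.228  0.695  2.435] [-0.17311966 -0.1761819  -0.03978011]
[-1.5 -0.3  1.   0.2 -0.2 -0.2]
```

View pics/w3.png

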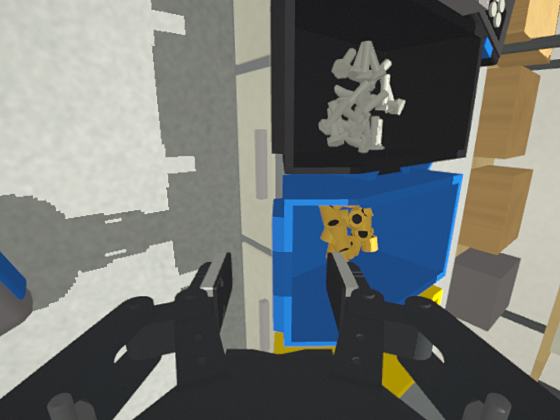

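View pics/sc3.png

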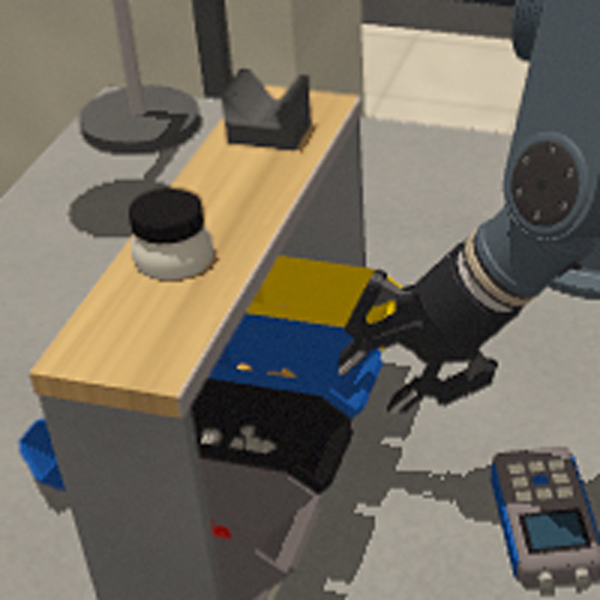

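Request:
drive_tool --motion '[-1,0,0,0,0,0,30,-1,0,0,0,0,0,15,-1,0,0,0,0,0,4,-1,0,0,0,0,0,4,-1,0,0,0,0,0,4,-1,0,0,0,0,0,4]' --force 90

```text
t: 5.65
tcp_pos: [0.4344, -0.181, 0.0866]
tool_rot: [0.945, -0.0, 0.002, 0.327]
force: [-0.4, 3.1, 5.5]
finger_gap: 0.076
```

```bash
python3 - <<'E'
from h import *
from station import manip
s=manip.sense();print(s['t'],s['tcp_pos'],s['force'],s['finger_gap']*85.4)
for dz in(10,25,50,75,95): print(goal(s,s['tcp_pos']+[0,0,dz/1000]))
p=manip.snapshot("wrist");cv2.imwrite("pics/w4.png",p["color"][:,:,::-1])
E
```

```text
5.65 [ 0.43443639 -0.18096377  0.08659487] [-0.40588553  3.05136316  5.45611693] 6.484754925710442
[ 0.   6.2 -7.9  0.   0.   0. ]
[  0.1  15.5 -19.6   0.    0.    0. ]
[  0.2  30.9 -39.3   0.    0.    0. ]
[  0.3  46.4 -58.9   0.    0.    0. ]
[  0.4  58.8 -74.6   0.    0.    0. ]
```

View pics/w4.png

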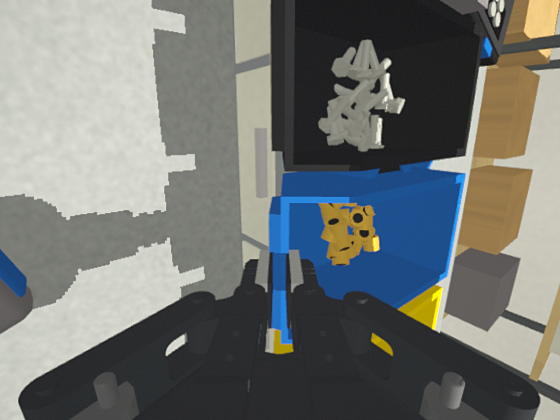

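Request:
drive_tool --motion '[0,2,-2.5,0,0,0,4,0,4.5,-5.5,0,0,0,4,0,8,-10,0,0,0,4,0,12.5,-16,0,0,0,4,0,15.5,-20,0,0,0,4]' --force 100

```text
t: 6.32
tcp_pos: [0.4344, -0.1807, 0.1125]
tool_rot: [0.945, -0.001, 0.003, 0.327]
force: [-0.2, 0.1, -3.2]
finger_gap: 0.076
```

```bash
python3 - <<'E'
from h import *
from station import manip
s=manip.sense();print(s['t'],s['tcp_pos'],s['force'],s['finger_gap']*85.4)
p=manip.snapshot("scene");crop(p,130,60,330,260,3,"pics/sc5.png")
p=manip.snapshot("wrist");cv2.imwrite("pics/w5.png",p["color"][:,:,::-1])
E
```

```text
6.325 [ 0.43443344 -0.18074109  0.112468  ] [-0.18892912  0.12363963 -3.22296128] 6.498677590451893
```

View pics/sc5.png

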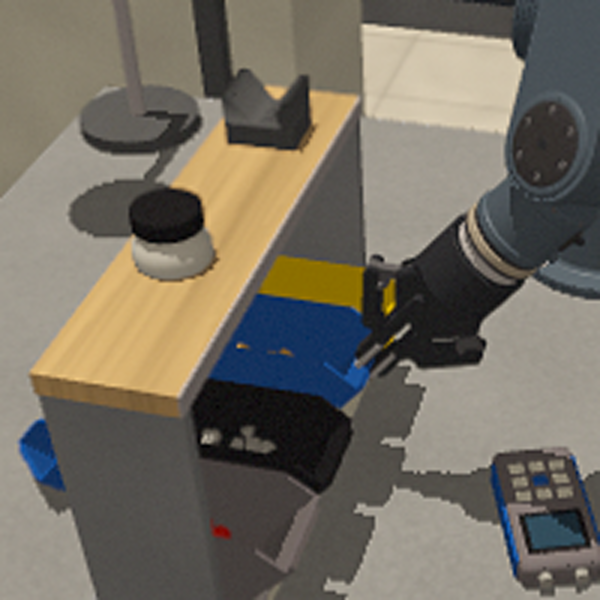

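View pics/w5.png

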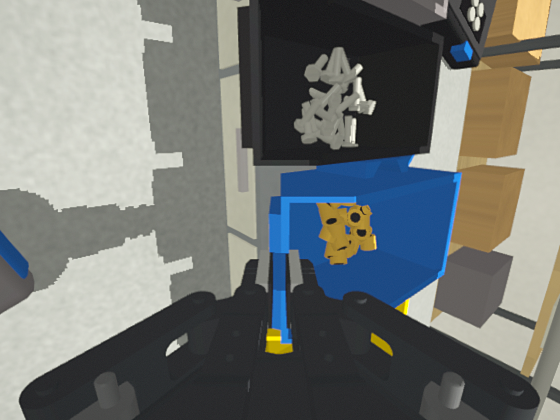

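The bin is held and rising level, with a load of about 3.2 N.

Request:
drive_tool --motion '[0,4,-5,0,0,0,4,0,9,-11.5,0,0,0,4,0,15,-19,0,0,0,4,0,22,-28,0,0,0,4,0,29,-37,0,0,0,4,0,36,-46,0,0,0,4,0,41,-52.5,0,0,0,4,0,43,-55,0,0,0,4]'

```text
t: 7.42
tcp_pos: [0.4343, -0.1805, 0.1831]
tool_rot: [0.945, -0.001, 0.003, 0.328]
force: [-0.3, -0.0, -3.3]
finger_gap: 0.074
```

```bash
python3 - <<'E'
from h import *
from station import manip
s=manip.sense();print(s['t'],s['tcp_pos'],s['q'].round(2),s['force'],s['finger_gap']*85.4)
p=manip.snapshot("scene");crop(p,130,60,330,260,3,"pics/sc6.png")
p=manip.snapshot("wrist");cv2.imwrite("pics/w6.png",p["color"][:,:,::-1])
print(goal(s,s['tcp_pos']+[0,.2,0]),goal(s,s['tcp_pos']+[0,.0,.1]))
E
```

```text
7.425 [ 0.43428278 -0.18051973  0.18309566] [-0.21  0.43  1.99 -0.97  0.82  2.09] [-0.29561366 -0.0096071  -3.29774852] 6.341532478072647
[ 1.000e-01 -1.571e+02 -1.238e+02  0.000e+00  0.000e+00  0.000e+00] [  0.7  61.9 -78.5   0.    0.    0. ]
```

View pics/sc6.png

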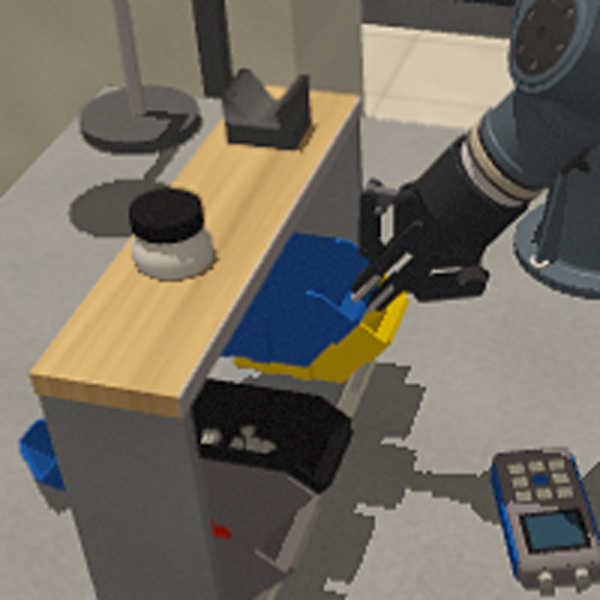

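View pics/w6.png

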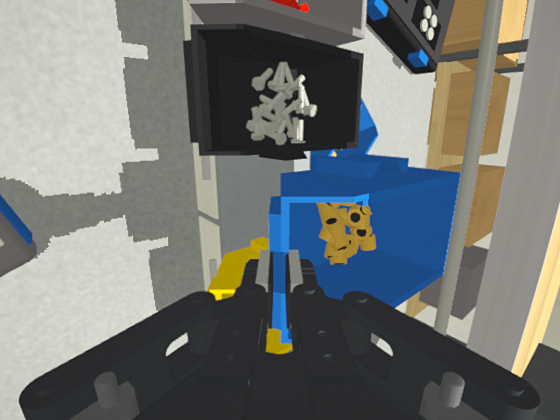

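Request:
drive_tool --motion '[0,-6,-5,0,0,0,4,0,-18,-14,0,0,0,4,0,-38,-30,0,0,0,4,0,-62,-49,0,0,0,4,0,-86,-68,0,0,0,4,0,-110,-87,0,0,0,4,0,-134,-106,0,0,0,4,0,-157,-124,0,0,0,4]'

```text
t: 8.52
tcp_pos: [0.4338, 0.0217, 0.1826]
tool_rot: [0.945, -0.0, 0.003, 0.327]
force: [0.7, 0.0, -1.3]
finger_gap: 0.07
```

```bash
python3 - <<'E'
from h import *
from station import manip
s=manip.sense();print(s['t'],s['tcp_pos'],s['q'].round(2),s['force'],s['finger_gap']*85.4)
print(goal(s,[.48,.2,.2],grip_R()),goal(s,[.527,.398,.2],grip_R()))
E
```

```text
8.525 [0.43382278 0.02172846 0.18256187] [ 0.24  0.49  1.87 -0.74  1.1   2.27] [ 0.74812126  0.03495734 -1.27806209] 5.966997679126093
[ 4.660e+01 -1.294e+02 -1.237e+02  2.000e-01 -3.000e-01 -1.000e-01] [ 9.400e+01 -2.851e+02 -2.459e+02  2.000e-01 -3.000e-01 -1.000e-01]
```

```bash
python3 - <<'E'
from h import *
from station import manip
p=manip.snapshot("scene");cv2.imwrite("pics/sc7.png",p["color"][:,:,::-1])
s=manip.sense();print(s['force'],s['finger_gap']*85.4)
p=manip.snapshot("wrist");cv2.imwrite("pics/w7.png",p["color"][:,:,::-1])
E
```

```text
[ 1.2263781   2.65263824 -4.33189651] 6.165136496693984
```

View pics/sc7.png

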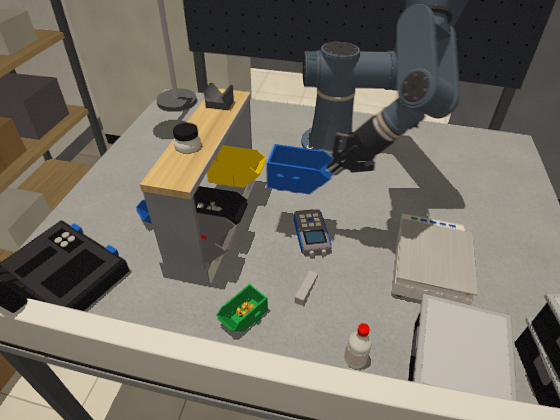

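View pics/w7.png

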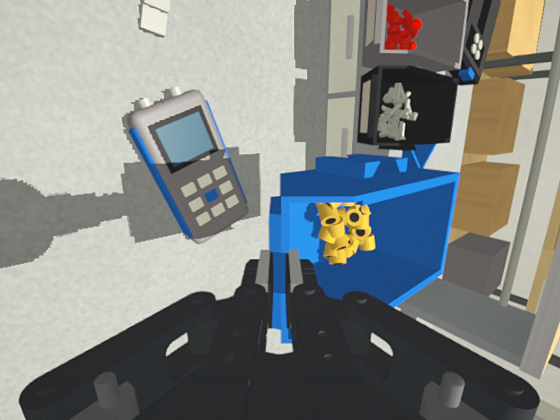

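The bin is clear of the row and in the same pose in the gripper as before. I'll carry it to the scale.

Request:
drive_tool --motion '[3,-8,-7,0,0,0,4,9,-27,-23,0,0,0,4,17,-52,-45,0,0,0,4,27,-81,-70,0,0,0,4,36,-110,-95,0,0,0,4,45,-137,-118,0,0,0,4,51,-156,-135,0,0,0,4,53,-162,-140,0,0,0,4]'

```text
t: 9.62
tcp_pos: [0.4869, 0.2385, 0.1924]
tool_rot: [0.945, 0.002, 0.005, 0.326]
force: [0.2, -1.1, -2.8]
finger_gap: 0.074
```

```bash
python3 - <<'E'
from h import *
from station import manip
s=manip.sense();print(s['t'],s['tcp_pos'],s['q'].round(2),s['force'],s['finger_gap']*85.4)
print(goal(s,[.527,.398,.17],grip_R()))
E
```

```text
9.625 [0.48694609 0.23849004 0.19243036] [ 0.56  0.66  1.43 -0.56  1.46  2.31] [ 0.23074147 -1.12481627 -2.78995867] 6.31696415221183
[ 4.090e+01 -1.393e+02 -8.040e+01  1.000e-01 -6.000e-01  0.000e+00]
```

Request:
drive_tool --motion '[2,-6,-4,0,0,0,4,7,-23,-13,0,0,0,4,14,-46,-27,0,0,0,4,22,-72,-42,0,0,0,4,29,-98,-57,0,-0.3,0,4,35,-121,-70,0,-0.6,0,4,40,-135,-78,0,-0.6,0,4,41,-139,-80,0,-0.6,0,4]'

```text
t: 10.62
tcp_pos: [0.5271, 0.3973, 0.1691]
tool_rot: [0.945, -0.0, -0.001, 0.327]
force: [0.1, 0.1, -2.3]
finger_gap: 0.072
```

```bash
python3 - <<'E'
from h import *
from station import manip
s=manip.sense();print(s['t'],s['tcp_pos'],s['q'].round(2),s['force'],s['finger_gap']*85.4)
print(goal(s,[.527,.398,.110],grip_R()))
d={}
for n in("scene","top"):
  p=manip.snapshot(n);cv2.imwrite(f"pics/{n}8.png",p["color"][:,:,::-1]);d[n]=p
pickle.dump(d,open("s8.pkl","wb"))
E
```

```text
10.625 [0.52708144 0.39726032 0.16906024] [ 0.71  0.87  1.01 -0.49  1.71  2.32] [ 0.09250656  0.05553289 -2.30226672] 6.1328230482192385
[  0.  -37.1  46.    0.2   0.1   0. ]
```

View pics/scene8.png

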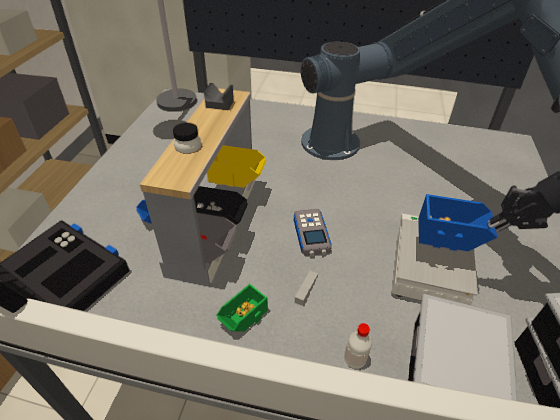

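View pics/top8.png

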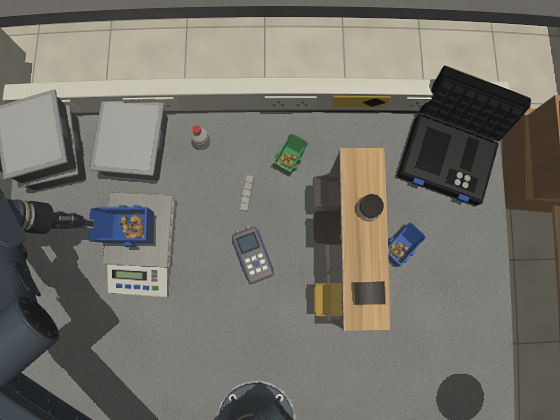

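```bash
python3 - <<'E'
from h import *
d=pickle.load(open("s8.pkl","rb"))
crop(d["top"],80,185,190,300,5,"pics/c8.png");crop(d["scene"],380,170,530,310,4,"pics/c9.png")
t=d["top"]
for q in([.484,.266,.221],[.568,.266,.221],[.484,.42,.2],[.568,.42,.2]):
  print((proj(t,q)-[80,185])*5,(proj(d["scene"],q)-[380,170])*4)
E
```

```text
[323.34830915 271.46102422] [188.26779226  92.65182418]
[328.90314368 103.71420883] [194.42574726 192.95603033]
[ 36.78778558 275.99847249] [450.72197602 162.24739153]
[ 44.766432   112.57001426] [474.53969092 267.14721312]
```

View pics/c8.png

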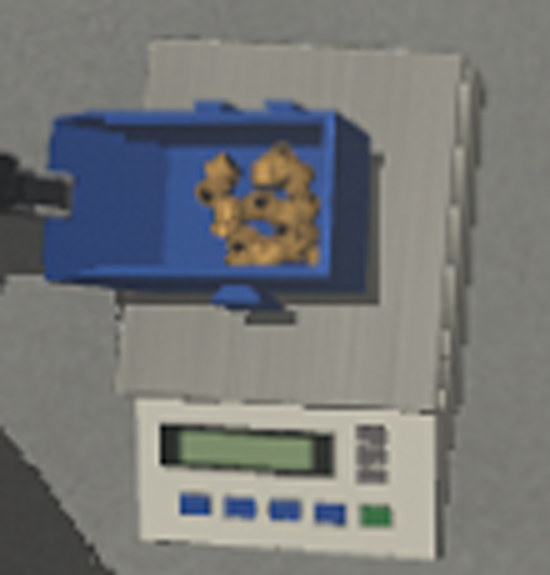

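View pics/c9.png

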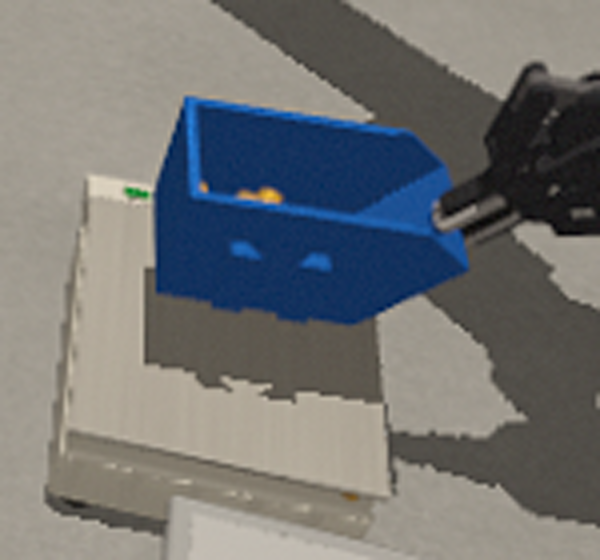

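Request:
drive_tool --motion '[0,-4,5,0,0,0,4,0,-9,12,0,0,0,4,0,-15,19,0,0,0,4,0,-21,27,0,0,0,4,0,-27,34,0,0,0,4,0,-30,38,0,0,0,4,0,-31,39,0,0,0,4]'

```text
t: 11.6
tcp_pos: [0.5267, 0.3969, 0.1191]
tool_rot: [0.945, -0.0, -0.001, 0.327]
force: [-1.0, 0.2, -2.4]
finger_gap: 0.075
```

Request:
drive_tool --motion '[0,-0.9,1.2,0,0,0,4,0,-1.8,2.4,0,0,0,4,0,-2.5,3.2,0,0,0,4,0,-3.1,4,0,0,0,4]'

```text
t: 12.1
tcp_pos: [0.5267, 0.3969, 0.1141]
tool_rot: [0.945, -0.0, -0.001, 0.327]
force: [-0.0, 1.0, -2.2]
finger_gap: 0.07
```

Request:
drive_tool --motion '[0,-0.9,1.2,0,0,0,4,0,-1.8,2.4,0,0,0,4,0,-2.5,3.2,0,0,0,4,0,-2.5,3.2,0,0,0,4]'

```text
t: 12.6
tcp_pos: [0.5267, 0.3968, 0.1099]
tool_rot: [0.945, -0.0, -0.001, 0.327]
force: [0.6, 1.1, -3.7]
finger_gap: 0.074
```

Request:
drive_tool --motion '[0,-0.6,0.8,0,0,0,4,0,-1.2,1.6,0,0,0,4,0,-1.2,1.6,0,0,0,4]'

```text
t: 12.98
tcp_pos: [0.5267, 0.3968, 0.1079]
tool_rot: [0.945, -0.0, -0.001, 0.327]
force: [0.2, -0.3, -2.7]
finger_gap: 0.071
```

Request:
drive_tool --motion '[0,-0.6,0.8,0,0,0,4,0,-1.2,1.6,0,0,0,4,0,-1.2,1.6,0,0,0,4]'

```text
t: 13.35
tcp_pos: [0.5267, 0.3973, 0.107]
tool_rot: [0.945, -0.0, -0.001, 0.327]
force: [-2.1, 2.8, 4.0]
finger_gap: 0.069
```

Request:
drive_tool --motion '[0,-0.6,0.8,0,0,0,4,0,-1.2,1.6,0,0,0,4,0,-1.2,1.6,0,0,0,4]'

```text
t: 13.72
tcp_pos: [0.5267, 0.3979, 0.1065]
tool_rot: [0.945, -0.0, 0.0, 0.327]
force: [-2.4, 4.4, 6.5]
finger_gap: 0.074
```

```bash
python3 - <<'E'
from h import *
from station import manip
s=manip.sense();print(s['t'],s['tcp_pos'],s['force'],s['ft_torque'])
p=manip.snapshot("scene");crop(p,380,170,530,310,4,"pics/c10.png")
E
```

```text
13.725 [0.52674341 0.39789117 0.10648515] [-2.41716057  4.44598479  6.53475904] [ 0.11892509  0.25907378 -0.27883319]
```

View pics/c10.png

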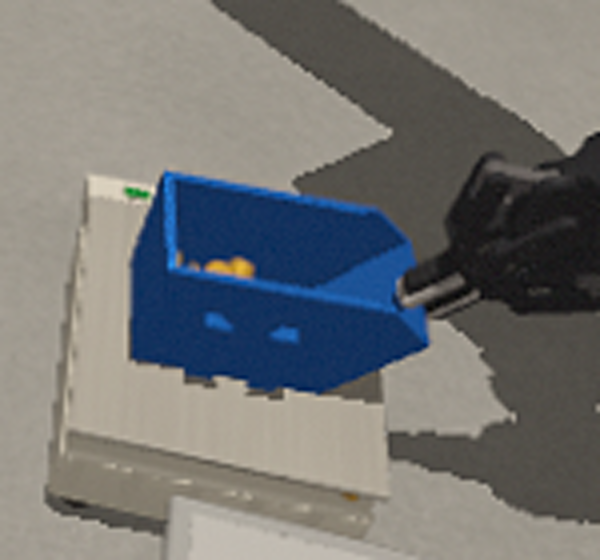

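The bin is on the pan: the vertical force went from -3 to +6.5 N. I'll open the gripper slowly.

Request:
drive_tool --motion '[0,0,0,0,0,0,10,0,0,0,0,0,0,16,0,0,0,0,0,0,24,0,0,0,0,0,0,32,0,0,0,0,0,0,36,0,0,0,0,0,0,36]' --force 30

```text
t: 14.52
tcp_pos: [0.5267, 0.3979, 0.1064]
tool_rot: [0.945, -0.0, 0.0, 0.327]
force: [-0.4, -0.4, 0.1]
finger_gap: 0.423
```

```bash
python3 - <<'E'
from h import *
from station import manip
s=manip.sense();print(s['t'],s['tcp_pos'],s['force'],s['finger_gap']*85.4)
p=manip.snapshot("wrist");cv2.imwrite("pics/w11.png",p["color"][:,:,::-1])
E
```

```text
14.525 [0.52674439 0.39789127 0.10640895] [-0.42105296 -0.37750167  0.09184938] 36.16439580826706
```

View pics/w11.png

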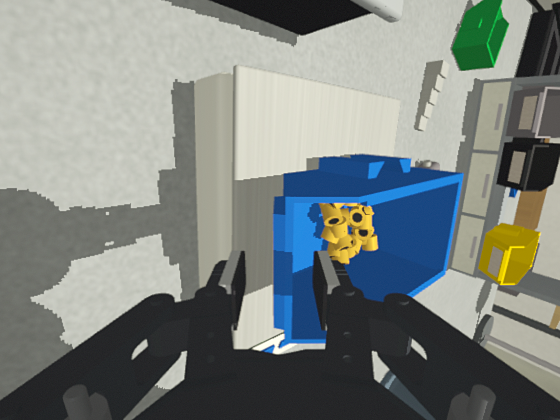

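The bin is released with zero force, and the fingers straddle the panel without touching it. I'll back out along the slope.

Request:
drive_tool --motion '[0,0,-8,0,0,0,36,0,0,-25,0,0,0,36,0,0,-50,0,0,0,36,0,0,-75,0,0,0,36,0,0,-100,0,0,0,36,0,0,-120,0,0,0,36,0,0,-120,0,0,0,36]'

```text
t: 15.45
tcp_pos: [0.5272, 0.4743, 0.2032]
tool_rot: [0.946, -0.0, 0.002, 0.325]
force: [0.3, 0.2, -0.3]
finger_gap: 0.423
```

```bash
python3 - <<'E'
from h import *
from station import manip
s=manip.sense();print(s['t'],s['tcp_pos'],s['force'],np.abs(s['qd']).max())
d={}
for n in("scene","top"):
  p=manip.snapshot(n);d[n]=p;cv2.imwrite(f"pics/{n}12.png",p["color"][:,:,::-1])
crop(d["top"],80,185,190,300,5,"pics/c12.png")
for q in([.484,.267,.157],[.568,.267,.157]): print((proj(d["top"],q)-[80,185])*5)
o=pickle.load(open("s0.pkl","rb"))["top"]["color"].astype(int)
df=(np.abs(o-d["top"]["color"]).sum(2)>60).astype(np.uint8)*255;cv2.imwrite("pics/df.png",df)
E
```

```text
15.45 [0.52715508 0.47426556 0.20323573] [ 0.29347192  0.2087546  -0.34201012] 0.063758929751082
[352.00084266 284.76217264]
[356.95384275 124.71553403]
```

View pics/c12.png

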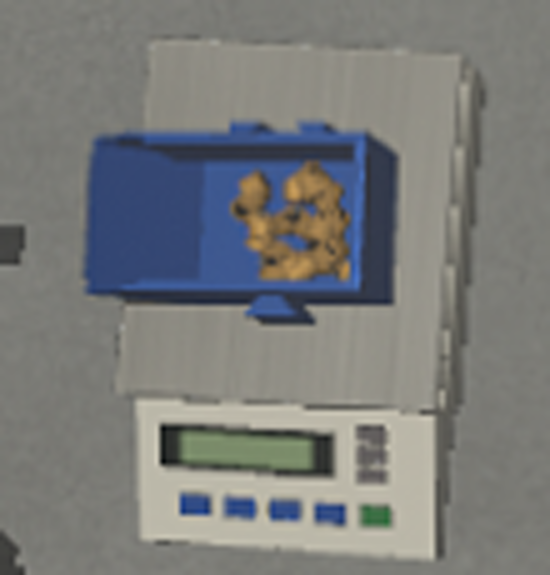

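View pics/scene12.png

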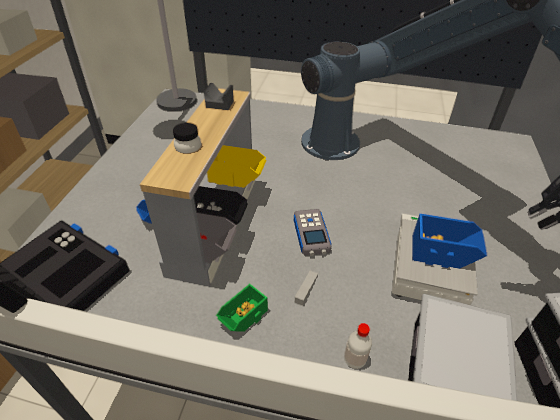

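View pics/df.png

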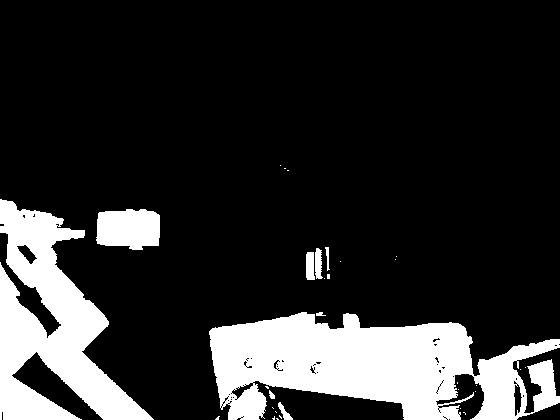

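```bash
python3 -c "
from station import manip
print(manip.sign_off())"
```

```text
the job is handed in; nothing more can be done
None
```

I took the larger blue bin from the row (second place from the robot) and set it down near the middle of the scale's pan. The job was handed in after about 15.5 s, and no verdict was reported.

- **What I did:** I pinched its sloping front at a 38° tilt and lifted it straight up about 96 mm. I then drew it out level, carried it to the scale, lowered it until it touched, released it and backed off along the slope.
- **Blue bin:** The last top and scene pictures show it upright on the pan. Its centre is within about 10 mm of the pan's centre.
- **Disagreement:** Its back rim showed about 2 px (roughly 5 mm) from where I predicted it. That is well inside the 40 mm limit.
- **Other things:** Comparing the top view before and after shows changes only at the arm and its shadow, the scale and the blue bin's empty place. The other bins and loose things show no movement.
- **Gripper:** It is clear of everything, and the force reads about zero.
- **Finger reading:** During the grip the fingers read 6 to 6.5 mm instead of the 10 mm panel thickness. The bin did not slip.

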